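Run the punch rack through the drop gate

ROBOT

A 7-joint arm with a two-finger parallel gripper is mounted at the origin on a cart in front of the work surface, level with it; the furniture and walls round the work are solid. World frame = base frame: x ahead of the robot, y to its left, z up, the work surface at z = 0. Lengths are in m, angles in rad, forces in N, time in s.
With the tool pointing down it reaches from about 0.425 to 0.825 m from the base axis. Payload 3.6 kg.
Tool frame: the origin (TCP) lies at the very end of the fingers, on their centre line; the grasp point (between the pads) lies 19 mm behind it; z points along the fingers, y is the line along which they close (so a half turn about z gives the same grasp; the last joint's range is limited). The gripper opens to 85 mm and grips with 20 to 120 N. Pads are 22 mm wide; open, the fingers measure 114 mm over their backs; the gripper's body (76 mm by 85 mm) begins 54 mm behind the grasp point. The pads swing forward as they close: fully open they stand 13 mm farther back than shut.
Start: joints at [-1.288, 0.615, -0.013, 1.423, 0.008, 1.103, -0.04], TCP at [0.198, 0.619, 0.206] pointing down, gripper open.
Joint ranges: [-3.12, 3.12], [-0.3, 2.06], [-1.34, 1.32], [0.26, 2.42], [-1.36, 4.5], [0.01, 1.98], [-2.84, 2.84]. Speed limits (rad/s): [2.79, 2.79, 3.14, 3.14, 3.14, 3.14, 3.14].

INTERFACE

Orientations are given as a unit quaternion [w, x, y, z].
In Python, from rig import ctrl gives the robot as it stands. The module is installed in compiled form; this text tells all that it offers.
- The arm moves only by the shell command python3 -m pendant 'ROWS'. ROWS is JSON, a list that holds one entry, the list of rows, each a list of 7 numbers: the shift along the tool's x, y, z in m, then the turn, a rotation vector about the tool's x, y, z in rad, then the closure, from 0 (fully open) to 1 (shut). A call has 1 to 8 rows; each row is the pose to reach, as a shift and turn from the pose commanded when the call began, along the tool's axes at that moment; what a row does not reach only later rows make up. A row lasts 1/10 s, in which the tool goes at most 50 mm and 8.59 degrees, less where a joint would pass 70% of its speed; a pose out of reach is approached as far as the arm can. A call with a gripper value outside its range is refused whole. The fingers move at their own pace and stop on an object; the grip force is fixed at half the most. Time passes only in rows, so rows that repeat a pose let the fingers close. It gives the time, the measured TCP pose, the force, the opening and the grip force at its end, in the units of the state.
- ctrl.get_obs(): the state, without advancing time (a new reading comes with each control period).
- ctrl.capture(name): name is "side" or "top"; returns (picture, depth): 480x640x3 uint8, red, green, blue; 480x640 float32, m along the optical axis (not along the pixel's ray), 0 where there is no reading.
- ctrl.camera_info(name): a dict with "fovy" (degrees; the focal length in pixels is half the picture's height over the tangent of half this angle, whatever the lens; pixels are square), "cx", "cy" (the principal point, pixels), "rvec" (rotation vector, rad) and "tvec" (3), from world to camera coordinates, as OpenCV has them. Camera axes: x right, y down, z forward; pixel columns grow to the right and rows downward; lengths in m; the calibration is good to about 2 mm. A picture is of the moment at which its call begins. camera_info takes no time and is no camera call.
- ctrl.sign_off(): hands the job in; it is judged then, once.
The state is a dict: "t": time; "q": joint angles; "qd": joint speeds; "tau": joint torques, N m; "eef_pos": TCP position; "tcp_rot": TCP orientation; "ft_force": force on the tool from outside, world axes, zero at the start; "moment": the same for the moment, N m; "gripper_width": finger opening in m; "grasp_force": force on a finger pad.
Only numpy, scipy, OpenCV 4.12 (cv2) and the standard library are available. Lean on these libraries where they do the work, as an engineer would, in place of code of your own. Each camera call takes 0.05 s, during which the arm holds its last target. There are 200 camera calls.

TASK

Press the treadle board down with one fingertip so that the gate sinks into the track, and while holding it down push the punch rack from behind, through the track and past the gate, into the end bay. Then let the treadle rise so that the gate stands up fully again behind the rack. Only push: do not grasp, lift or tip the rack, and leave the other things on the bench where they are.

Things in the scene. Friction and masses are not known exactly. Their poses are not given: they have to be found in the camera images.
- track: Raised aluminium slide track fixed to the bench. Origin on the bench below the gate slot, lane centre; +y = travel direction, z up, -x = robot's side (frame used below). Deck top z = 58 mm, from y = -260 to the end stop at y = +141. Lane 83 mm wide between 8 mm thick curbs (x = +-41.5 to 49.5) 14 mm above the deck. End bay: from the gate (y = 0) to the stop.
- gate_line (a point): Point on the deck top, lane centre, at the gate slot (track x = 0, y = 0, z = 58 mm), fixed to the track.
- gate (a joint): Drop gate hinge, rad; axis along the track at x = 62, z = 42 mm. 0 = up: a plate 26 mm wide, 5 thick (x -38 to -12, y = 0) stands 13 mm above the deck and blocks the rack. Grows as the treadle is pressed; from about 0.19 the plate is below the deck; 0.27 = hard stop. A spring brings it back to 0: about 3.5 N at the treadle to start, 5 N fully down.
- treadle (a point): Middle of the top of the gate's treadle board: rubber-topped steel, 44 mm wide, 295 long, along the track on the robot's side, y = -240 to +55; press it anywhere along its length. Gate 0: its top is at x = -77, z = 109 mm, tilted 0.2 rad (robot-side edge higher); gate 0.2: level, x = -90, z = 81; at the stop: x = -93, z = 71.
- rack: Loose grey plastic block with eight short steel punches in it: 78 mm across the lane, 110 along it, 38 high (55 with punches), about 0.4 kg. Origin at the centre of its underside, +y along the lane; push its -y face (y = -55 mm). Starts on the deck, leading face 15 to 85 mm short of the gate. Home: its centre beyond track y = +60 mm (at most about +86).
- glue_bottle: Bystander: standing glue bottle, 43 mm wide, 128 mm tall, beyond the track.
- bracket_e: Bystander: dark steel angle bracket, 30x60x40 mm, beyond the track.
- torch: Bystander: black pocket torch lying down, 36x122x36 mm, beyond the track.
- can: Bystander: standing drink can, 66 mm wide, 119 mm tall, past the track's end stop.
- bolt_0: Bystander: hex bolt lying down, 19x50x16 mm, on the robot's side of the track.
- nut_1: Bystander: hex nut, 24x21x11 mm, on the robot's side of the track.
- tape_measure: Bystander: tape measure, 37x80x69 mm, past the end of the treadle board.
Mind the look-alikes: they are no part of the job. What is shaped like the rack but orange is not meant.

How it is judged:
On the way, in this order (a step that is already met when the one before it is completed fails the run):
1. the gate is held down by a finger on the treadle while the rack is still short of it (value of joint gate above 0.18 rad and contact force between the fingers and gate above 0.5 N and y of rack in the frame of track below -0.052 m), for 0.1 s.
2. the rack is half-way over the gate, which is still held down by a finger (value of joint gate above 0.16 rad and contact force between the fingers and gate above 0.5 N and y of rack in the frame of track between -0.03 and 0.05 m), for 0.1 s.
At the end, for the whole second after the job is handed in: the rack lies flat (within 0.05 rad) and at rest on the deck in the end bay, its rear face past the gate (centre 57 to 90 mm beyond the gate line), and the gate is up again (joint below 0.03 rad) (y of rack in the frame of track between 0.057 and 0.09 m and z of rack in the frame of track between 0.054 and 0.062 m and angle between rack's own z axis and vertical below 0.05 rad and value of joint gate below 0.03 rad and linear speed of rack below 0.01 m/s); the robot touches nothing.
It fails at once if the rack is lifted off the deck (z of rack in the frame of track above 0.07 m).
It fails at once if the rack is tipped (angle between rack's own z axis and vertical above 0.2 rad).
It fails at once if a bystander is moved by more than 20 mm (distance of any of glue_bottle, bracket_e, torch, can, bolt_0, nut_1, tape_measure from where it was at the start of the episode above 0.02 m).
It also fails if it takes over 42 s, if anything falls off the work surface, if the arm or the gripper's body presses on something with over 40 N, if the wrist force passes 120 N, or if a joint passes its speed limit or range.

## Working session

There is one attempt and no reset: what is moved stays moved. The work goes in short steps, Python scripts to look and compute and a shell command to move; the robot and the scene stay as the last step left them, time stands still between calls to the robot, and variables do not carry over. Pictures are saved under pics/ and viewed, at most 10 in all, crops included, and the job is handed in when it is done.

```bash
mkdir -p pics
cat > h.py <<'E'
import numpy as np, cv2
from rig import ctrl
def cam(n):
    i=ctrl.camera_info(n); f=240/np.tan(np.radians(i["fovy"])/2)
    K=np.array([[f,0,i["cx"]],[0,f,i["cy"]],[0,0,1]]); R=cv2.Rodrigues(np.array(i["rvec"],float))[0]
    return K,R,np.array(i["tvec"],float).ravel()
def cloud(n,d):
    K,R,t=cam(n); v,u=np.mgrid[0:480,0:640]
    p=np.stack([(u-K[0,2])/K[0,0]*d,(v-K[1,2])/K[1,1]*d,d],-1)
    return (p-t)@R
E
python3 - <<'E'
from h import *
for n in("top","side"):
    im,d=ctrl.capture(n); cv2.imwrite(f"pics/{n}0.png",im[:,:,::-1]); np.savez(f"{n}0.npz",im=im,d=d)
    print(n,ctrl.camera_info(n),(d>0).mean())
o=ctrl.get_obs(); print(o)
E
```

```text
top {'fovy': 53.12305297122331, 'cx': 320.95494893302833, 'cy': 241.71476424049726, 'rvec': array([ 2.21541867, -2.18306617,  0.08737637]), 'tvec': array([0.04588047, 0.60037314, 1.10203681])} 0.9959440104166667
side {'fovy': 56.12854169207122, 'cx': 321.73426871514204, 'cy': 240.87252108439597, 'rvec': array([ 1.9143359 , -0.40800663,  0.30153721]), 'tvec': array([-0.51640364,  0.20916934,  0.61517289])} 0.9958268229166667
{'t': 0.1, 'q': array([-1.28750655,  0.6158172 , -0.01260616,  1.42474125,  0.00808495,
        1.10338387, -0.04038325]), 'qd': array([ 0.0024195 , -0.00219507, -0.00136618, -0.00315173, -0.00164005,
        0.001376  ,  0.00024218]), 'tau': array([ 1.16745734e-03, -4.70382500e+01,  2.59991605e-01, -1.71571594e+01,
        9.98798321e-03,  5.86876413e-03,  1.45473513e-05]), 'eef_pos': array([0.1979226 , 0.61835551, 0.20455665]), 'tcp_rot': array([-1.67151578e-04,  1.54243049e-01,  9.88032266e-01, -1.13772496e-03]), 'ft_force': array([-0.51839916, -0.78444537,  0.31912501]), 'moment': array([ 0.02715113,  0.01585733, -0.02183468]), 'grasp_force': 0.0, 'gripper_width': 0.08594479354511848}
```

View pics/top0.png

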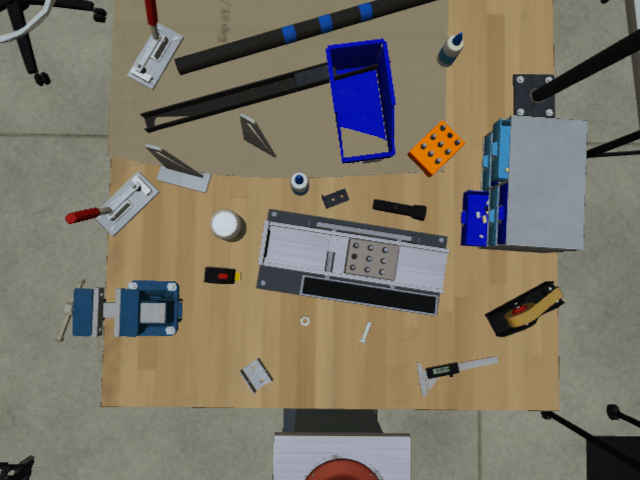

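View pics/side0.png

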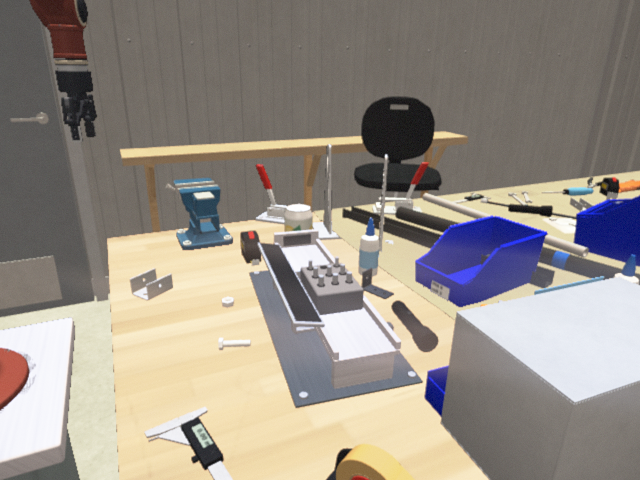

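The top view shows the track across the bench: gate slot at about (331,262), grey rack at (345–397, 238–280) and black treadle from (302,285) to (438,303). Travel is to image left, roughly world +y. The side view confirms the track's layout; the arm stands off at upper left.

Run:
```python
from h import *
S={n:np.load(f"{n}0.npz") for n in("top","side")}
C={n:cloud(n,S[n]["d"]) for n in S}
P=C["top"]; im=S["top"]["im"]
for u,v in((331,262),(300,250),(420,262),(370,258),(310,289),(430,300),(264,242)): print((u,v),P[v,u].round(4),im[v,u])
def rect(m,n,label):
    m=m.astype(np.uint8); k,l,s,_=cv2.connectedComponentsWithStats(m); j=1+np.argmax(s[1:,4]); q=C[n][l==j]
    r=cv2.minAreaRect(q[:,:2].astype(np.float32)); b=cv2.boxPoints(r)
    print(label,n,s[j,4],"c",np.round(r[0],4),"sz",np.round(r[1],4),"ang",round(r[2],2),"z pct",np.percentile(q[:,2],[5,50,95]).round(4)); print(b.round(4).tolist())
for n in S:
    P=C[n]; im=S[n]["im"].astype(int); roi=(P[...,0]>.3)&(P[...,0]<.68)&(P[...,1]>-.35)&(P[...,1]<.3)
    z=P[...,2]
    rect(roi&(im.max(2)<60)&(z>.085)&(z<.13),n,"treadle")
    rect(roi&(abs(z-.096)<.004)&(im.max(2)>70),n,"racktop")
    rect(roi&(abs(z-.058)<.004),n,"deck")
    rect(roi&(abs(z-.072)<.004),n,"curbs")
```

```text
(331, 262) [0.553  0.0301 0.0039] [100 103 111]
(300, 250) [0.5779 0.1022 0.0568] [164 168 182]
(420, 262) [ 0.5547 -0.1674  0.0619] [155 160 173]
(370, 258) [ 0.5607 -0.049   0.1108] [125 133 146]
(310, 289) [0.4929 0.0782 0.1112] [15 18 18]
(430, 300) [ 0.4729 -0.1783  0.1092] [16 18 20]
(264, 242) [0.5927 0.18   0.0905] [153 158 170]
treadle top 2144 c [ 0.4822 -0.0476] sz [0.2835 0.0344] ang 82.03 z pct [0.106  0.1106 0.1149]
[[0.445499986410141, -0.18559999763965607], [0.4796000123023987, -0.19040000438690186], [0.5188999772071838, 0.09040000289678574], [0.4848000109195709, 0.09520000219345093]]
racktop top 1545 c [ 0.5597 -0.054 ] sz [0.1101 0.0778] ang 82.01 z pct [0.0931 0.096  0.0989]
[[0.5134999752044678, -0.10300000011920929], [0.5906000137329102, -0.11389999836683273], [0.60589998960495, -0.004900000058114529], [0.5288000106811523, 0.006000000052154064]]
deck top 2644 c [0.5793 0.0842] sz [0.1893 0.0831] ang 82.06 z pct [0.055  0.0579 0.0609]
[[0.5249999761581421, -0.003800000064074993], [0.6074000000953674, -0.015300000086426735], [0.6334999799728394, 0.17219999432563782
[... 694 characters left out ...]
04114, -0.10559999942779541], [0.5877000093460083, -0.11569999903440475], [0.6021000146865845, -0.005100000184029341], [0.5246999859809875, 0.004999999888241291]]
deck side 2680 c [ 0.5392 -0.1653] sz [0.1229 0.0984] ang 84.6 z pct [0.0567 0.0592 0.0605]
[[0.4844000041484833, -0.22179999947547913], [0.5824000239372253, -0.23109999299049377], [0.5939000248908997, -0.10869999974966049], [0.4959999918937683, -0.09950000047683716]]
curbs side 599 c [ 0.554  -0.1139] sz [0.2255 0.0888] ang 82.56 z pct [0.0686 0.0727 0.075 ]
[[0.4952999949455261, -0.2198999971151352], [0.5834000110626221, -0.2313999980688095], [0.6126000285148621, -0.007799999788403511], [0.5245000123977661, 0.003700000001117587]]
```

```bash
python3 -m pendant '[[[-0.04,-0.02,-0.02,0,0,0.14,0],[-0.08,-0.05,-0.04,0,0,0.28,0],[-0.12,-0.08,-0.04,0,0,0.42,0],[-0.16,-0.11,-0.04,0,0,0.56,0],[-0.2,-0.14,-0.04,0,0,0.7,0],[-0.24,-0.17,-0.04,0,0,0.84,0],[-0.28,-0.2,-0.04,0,0,0.98,0],[-0.32,-0.22,-0.04,0,0,1.12,0]]]'
cat > rel.py <<'E'
from h import *
from scipy.spatial.transform import Rotation as Ro
ex=np.array([.9903,-.1386,0]);ey=np.array([.1386,.9903,0]);ez=np.array([0,0,1.]);T=np.stack([ex,ey,ez]);O=np.array([.5728,.0384,0])
def st():
    o=ctrl.get_obs(); q=o["tcp_rot"]; R=Ro.from_quat([q[1],q[2],q[3],q[0]]).as_matrix()
    p=o["eef_pos"]; print("t",o["t"],"track pos",(T@(p-O)).round(4),"F track",(T@o["ft_force"]).round(2))
    print("tool axes in track (cols)\n",(T@R).round(3)); return p,R
def to(x,y,z):
    p,R=st(); w=O+T.T@np.array([x,y,z]); print("tool shift",(R.T@(w-p)).round(4))
    Rd=T.T@np.array([[0,1,0],[1,0,0],[0,0,-1.]])
    print("tool turn",Ro.from_matrix(R.T@Rd).as_rotvec().round(3))
E
python3 -c "
from rel import *
to(-.042,-.185,.2)"
```

```text
t: 0.9
eef_pos: [0.436, 0.3094, 0.2455]
tcp_rot: [-0.0, 0.658, 0.753, -0.001]
ft_force: [-1.1, 1.2, -0.6]
gripper_width: 0.0852
grasp_force: 0.0
t 0.9 track pos [-0.1731  0.2495  0.2455] F track [-1.26  1.05 -0.59]
tool axes in track (cols)
 [[-0.271  0.963 -0.001]
 [ 0.963  0.271 -0.001]
 [-0.    -0.001 -1.   ]]
tool shift [-0.4537  0.0087  0.0457]
tool turn [-0.001  0.001  0.274]
```

```bash
python3 -m pendant '[[[-0.05,0,0,0,0,0.1,0],[-0.1,0,0,0,0,0.2,0],[-0.15,0,0,0,0,0.28,0],[-0.2,0,0,0,0,0.28,0],[-0.25,0,0.01,0,0,0.28,0],[-0.3,0,0.02,0,0,0.28,0],[-0.35,0,0.03,0,0,0.28,0],[-0.4,0,0.04,0,0,0.28,0]]]' >/dev/null
python3 -m pendant '[[[-0.02,0,0,0,0,0,0],[-0.04,0,0,0,0,0,0],[-0.04,0,0,0,0,0,0],[-0.04,0,0,0,0,0,0]]]'
python3 -c "
from rel import *
to(-.042,-.185,.14)
for n in('top','side'):
    im,d=ctrl.capture(n); cv2.imwrite(f'pics/{n}1.png',im[:,:,::-1])
"
```

```text
t: 2.1
eef_pos: [0.4859, -0.119, 0.2061]
tcp_rot: [-0.001, 0.755, 0.656, 0.0]
ft_force: [0.6, 0.2, -0.5]
gripper_width: 0.0854
grasp_force: 0.0
t 2.1 track pos [-0.0643 -0.1679  0.2061] F track [ 0.59  0.25 -0.47]
tool axes in track (cols)
 [[ 0.     1.    -0.001]
 [ 1.    -0.     0.001]
 [ 0.001 -0.001 -1.   ]]
tool shift [-0.0171  0.0223  0.0661]
tool turn [-0.001 -0.001 -0.   ]
```

View pics/side1.png

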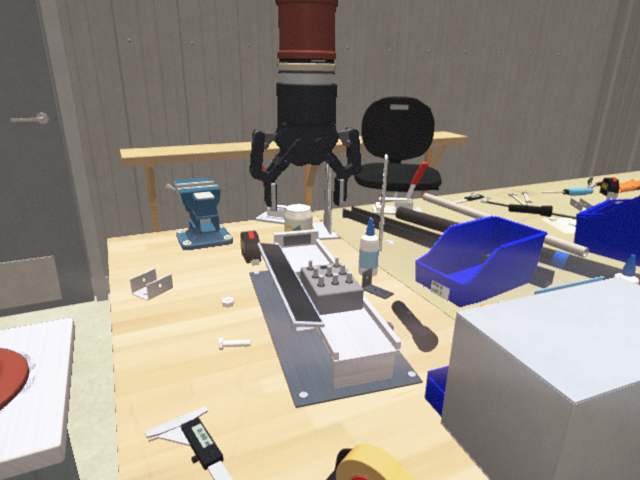

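The side view shows the open gripper above the rear of the track, its fingers spread across the lane at about (268,190) and (337,190). The track, rack and bystanders are undisturbed.

```bash
python3 -m pendant '[[[-0.01,0.011,0.02,0,0,0,0],[-0.02,0.022,0.04,0,0,0,0],[-0.02,0.022,0.055,0,0,0,0],[-0.02,0.022,0.07,0,0,0,0],[-0.02,0.022,0.07,0,0,0,0]]]'
python3 -c "
from rel import *
to(-.042,-.185,.07)
im,d=ctrl.capture('side'); np.save('d2.npy',d);cv2.imwrite('pics/side2.png',cv2.resize(im[120:420,180:480,::-1],None,fx=2,fy=2))
"
```

```text
t: 2.7
eef_pos: [0.5039, -0.1402, 0.1345]
tcp_rot: [-0.002, 0.754, 0.657, -0.001]
ft_force: [-0.1, 0.9, 0.0]
gripper_width: 0.0853
grasp_force: 0.0
t 2.7 track pos [-0.0434 -0.1864  0.1345] F track [-0.27  0.86  0.01]
tool axes in track (cols)
 [[-0.003  1.    -0.005]
 [ 1.     0.003  0.001]
 [ 0.001 -0.005 -1.   ]]
tool shift [0.0014 0.0018 0.0645]
tool turn [-0.005 -0.001  0.003]
```

View pics/side2.png

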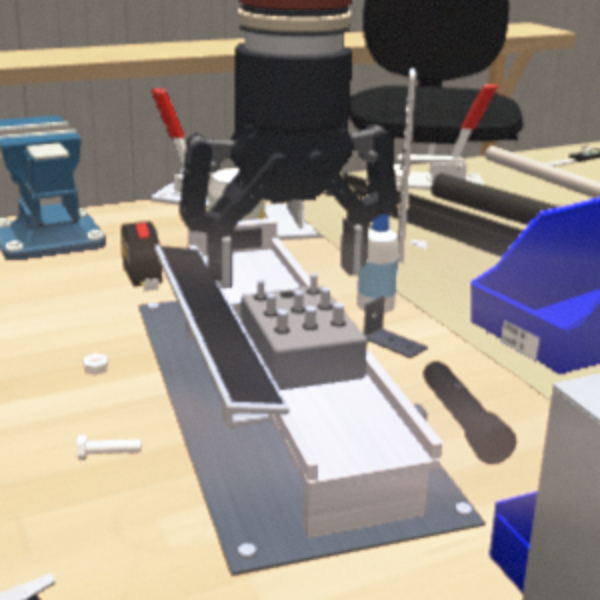

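The fingers look farther from the camera than the rack, which contradicts the expected position. I'll check against depth.

Run:
```python
from rel import *
for n in("side","top"): 
    K,R,t=cam(n); print(n,(-R.T@t).round(3))
d=np.load("d2.npy"); P=(cloud("side",d)-O)@T.T
for u,v in((220,275),(350,260),(295,160)):
    u=180+u//2;v=120+v//2; print((u,v),P[v,u].round(3))
K,R,t=cam("side")
for p in((-.092,-.185,.147),(.008,-.185,.147)):
    w=O+T.T@np.array(p); c=R@w+t; print("expected px",(K@c/c[2])[:2].round(0), c[2].round(3))
a,da=ctrl.capture("top"); cv2.imwrite("pics/top3.png",cv2.resize(a[180:350,240:460,::-1],None,fx=3,fy=3))
for u,v in((221,275),(220,265)): pass
```

```text
side [ 0.255 -0.663  0.428]
top [0.531 0.075 1.135]
(290, 257) [-0.094 -0.195  0.185]
(355, 250) [-0.001 -0.197  0.187]
(327, 200) [-0.044 -0.198  0.263]
expected px [290. 279.] 0.63
expected px [357. 272.] 0.658
```

View pics/top3.png

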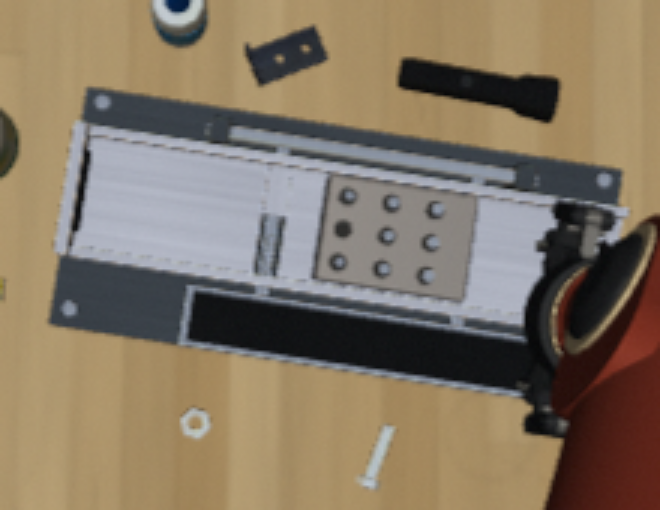

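The top view shows the gripper at the track's rear end, right of the rack (rack at 315–475, 175–300 in the crop), with the near finger over the treadle's end. Position is consistent; I still need the true fingertip height.

Run:
```python
from rel import *
d=np.load("d2.npy"); P=(cloud("side",d)-O)@T.T
for lo,hi in((-.13,-.06),(-.03,.04)):
    m=(P[...,1]<-.16)&(P[...,1]>-.23)&(P[...,2]>.125)&(P[...,0]>lo)&(P[...,0]<hi); q=P[m]
    for z in np.arange(.13,.25,.01):
        s=q[(q[:,2]>=z)&(q[:,2]<z+.01)]
        if len(s)>2: print(round(z,3),len(s),s.min(0).round(3),s.max(0).round(3))
    print()
```

```text
0.17 18 [-0.093 -0.199  0.176] [-0.087 -0.186  0.18 ]
0.18 68 [-0.1  -0.2   0.18] [-0.087 -0.179  0.19 ]
0.19 90 [-0.101 -0.2    0.19 ] [-0.087 -0.18   0.2  ]
0.2 91 [-0.101 -0.2    0.2  ] [-0.087 -0.181  0.21 ]
0.21 79 [-0.108 -0.202  0.211] [-0.087 -0.189  0.22 ]
0.22 239 [-0.118 -0.203  0.22 ] [-0.079 -0.174  0.23 ]
0.23 267 [-0.117 -0.206  0.23 ] [-0.06  -0.171  0.24 ]
0.24 278 [-0.116 -0.206  0.24 ] [-0.06 -0.17  0.25]

0.17 30 [-0.002 -0.198  0.175] [ 0.005 -0.178  0.18 ]
0.18 83 [-0.002 -0.199  0.181] [ 0.012 -0.175  0.19 ]
0.19 95 [-0.003 -0.201  0.19 ] [ 0.013 -0.175  0.2  ]
0.2 90 [-0.002 -0.199  0.2  ] [ 0.012 -0.177  0.21 ]
0.21 97 [-0.002 -0.2    0.21 ] [ 0.022 -0.176  0.22 ]
0.22 192 [-0.009 -0.201  0.22 ] [ 0.031 -0.176  0.23 ]
0.23 182 [-0.03  -0.205  0.23 ] [ 0.029 -0.174  0.24 ]
0.24 208 [-0.03  -0.206  0.24 ] [ 0.028 -0.175  0.25 ]
```

```bash
python3 -m pendant '[[[0,0,0.008,0,0,0,0],[0,0,0.016,0,0,0,0],[0,0,0.024,0,0,0,0],[0,0,0.030,0,0,0,0],[0,0,0.034,0,0,0,0],[0,0,0.034,0,0,0,0],[0,0,0.034,0,0,0,0]]]'
python3 - <<'E'
from rel import *
st()
im,d=ctrl.capture("side"); P=(cloud("side",d)-O)@T.T
for lo,hi in((-.13,-.06),(-.03,.04)):
    m=(P[...,1]<-.16)&(P[...,1]>-.23)&(P[...,2]>.118)&(P[...,0]>lo)&(P[...,0]<hi); q=P[m]
    for z in np.arange(.12,.2,.01):
        s=q[(q[:,2]>=z)&(q[:,2]<z+.01)]
        if len(s)>2: print(round(z,3),len(s),s.min(0).round(3),s.max(0).round(3))
E
```

```text
t: 3.5
eef_pos: [0.5051, -0.1428, 0.1024]
tcp_rot: [0.0, 0.755, 0.656, -0.0]
ft_force: [-0.1, 0.1, 0.9]
gripper_width: 0.085
grasp_force: 0.0
t 3.5 track pos [-0.042  -0.1888  0.1024] F track [-0.13  0.12  0.86]
tool axes in track (cols)
 [[ 0.  1.  0.]
 [ 1. -0. -0.]
 [-0.  0. -1.]]
0.14 28 [-0.094 -0.202  0.143] [-0.085 -0.185  0.15 ]
0.15 78 [-0.099 -0.202  0.15 ] [-0.085 -0.185  0.16 ]
0.16 86 [-0.099 -0.201  0.16 ] [-0.085 -0.184  0.17 ]
0.17 82 [-0.1   -0.201  0.17 ] [-0.085 -0.185  0.18 ]
0.18 96 [-0.114 -0.203  0.18 ] [-0.085 -0.194  0.19 ]
0.19 258 [-0.117 -0.205  0.19 ] [-0.077 -0.177  0.2  ]
0.2 272 [-0.116 -0.208  0.2  ] [-0.06  -0.173  0.21 ]
0.14 39 [-0.001 -0.201  0.143] [ 0.01  -0.179  0.15 ]
0.15 81 [-0.001 -0.201  0.15 ] [ 0.013 -0.181  0.16 ]
0.16 83 [-0.001 -0.203  0.16 ] [ 0.013 -0.179  0.17 ]
0.17 98 [-0.001 -0.201  0.17 ] [ 0.014 -0.177  0.18 ]
0.18 88 [-0.001 -0.204  0.18 ] [ 0.027 -0.18   0.19 ]
0.19 197 [-0.01  -0.205  0.19 ] [ 0.031 -0.178  0.2  ]
0.2 174 [-0.03  -0.208  0.2  ] [ 0.031 -0.176  0.21 ]
```

```bash
python3 -m pendant '[[[0,0,0.006,0,0,0,0],[0,0,0.012,0,0,0,0],[0,0,0.016,0,0,0,0],[0,0,0.016,0,0,0,0]]]'
python3 -m pendant '[[[0,0,0.006,0,0,0,0],[0,0,0.012,0,0,0,0],[0,0,0.016,0,0,0,0],[0,0,0.016,0,0,0,0]]]'
python3 - <<'E'
from rel import *
st()
im,d=ctrl.capture("side"); cv2.imwrite('pics/side4.png',cv2.resize(im[180:380,230:430,::-1],None,fx=3,fy=3)); P=(cloud("side",d)-O)@T.T
m=(P[...,1]<-.16)&(P[...,1]>-.23)&(P[...,2]>.09)&(P[...,0]>-.03)&(P[...,0]<.04);print("far tip z",P[m][:,2].min())
m=(im.max(2)<60)&(abs(P[...,0]+.085)<.035)&(P[...,1]>-.16)&(P[...,1]<.05)&(P[...,2]<.13)&(P[...,2]>.05); q=P[m]
print("treadle",len(q),np.percentile(q,[5,50,95],axis=0).round(4).tolist())
E
```

```text
t: 3.95
eef_pos: [0.5044, -0.1425, 0.0856]
tcp_rot: [-0.001, 0.754, 0.656, -0.001]
ft_force: [-0.6, -0.1, 0.5]
gripper_width: 0.0854
grasp_force: 0.0
t: 4.35
eef_pos: [0.5042, -0.1426, 0.0698]
tcp_rot: [-0.001, 0.755, 0.656, -0.001]
ft_force: [-0.3, 0.4, 2.4]
gripper_width: 0.0852
grasp_force: 1.3
t 4.35 track pos [-0.0429 -0.1888  0.0698] F track [-0.31  0.34  2.41]
tool axes in track (cols)
 [[ 0.     1.    -0.002]
 [ 1.    -0.     0.   ]
 [ 0.    -0.002 -1.   ]]
far tip z 0.10970263353662776
treadle 11 [[-0.0936, -0.1243, 0.1063], [-0.0726, -0.0648, 0.1074], [-0.0668, -0.0506, 0.1114]]
```

View pics/side4.png

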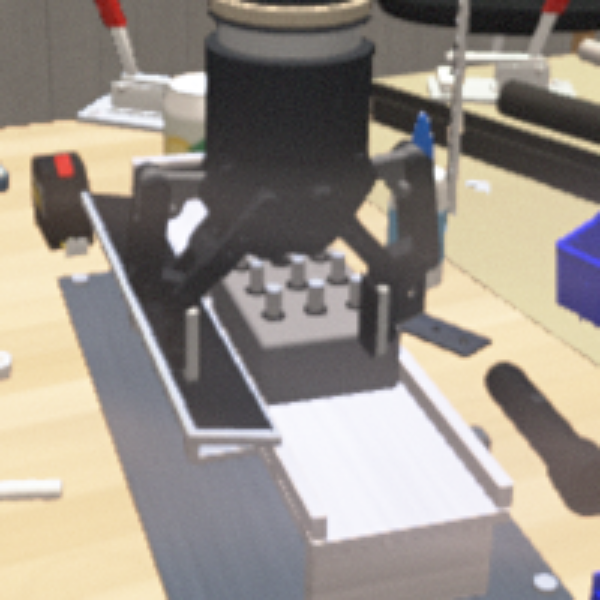

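The side view shows the near finger touching the treadle at about (192,375) and the far finger free behind the rack at about (382,350). Contact force is 2.4 N, so the tips sit about 40 mm above the TCP when open. I'll press the treadle down.

```bash
python3 -m pendant '[[[0,0,0.006,0,0,0,0],[0,0,0.012,0,0,0,0],[0,0,0.018,0,0,0,0],[0,0,0.024,0,0,0,0],[0,0,0.03,0,0,0,0],[0,0,0.033,0,0,0,0],[0,0,0.033,0,0,0,0],[0,0,0.033,0,0,0,0]]]'
cat > chk.py <<'E'
from rel import *
import sys
st()
im,d=ctrl.capture("side"); cv2.imwrite(sys.argv[1],cv2.resize(im[180:380,230:430,::-1],None,fx=3,fy=3)); P=(cloud("side",d)-O)@T.T
yf=float(sys.argv[2])
m=(P[...,1]<yf-.02)&(P[...,1]>-.25)&(abs(P[...,0]+.09)<.04)&(P[...,2]>.05)&(P[...,2]<.12); q=P[m]
A=np.c_[q[:,0]+.09,q[:,1],np.ones(len(q))]; k=np.ones(len(q),bool)
for _ in range(5):
    c=np.linalg.lstsq(A[k],q[k,2],rcond=None)[0]; k=abs(A@c-q[:,2])<.004
print("treadle plane",c.round(4),k.sum(),"z at mid",c[2]+c[1]*-.1,"tilt",c[0])
tp,d=ctrl.capture("top"); P=(cloud("top",d)-O)@T.T
m=(abs(P[...,2]-.096)<.004)&(abs(P[...,0])<.045)&(P[...,1]>-.17)&(P[...,1]<.135); q=P[m]
print("rack top y range",np.percentile(q[:,1],[1,99]).round(4), "x",np.percentile(q[:,0],[1,99]).round(4),len(q))
m=(P[...,0]>-.036)&(P[...,0]<-.014)&(abs(P[...,1])<.004); print("gate z",np.percentile(P[m][:,2],[5,50,95]).round(4))
E
python3 chk.py pics/side5.png -.18
```

```text
t: 5.2
eef_pos: [0.5048, -0.1426, 0.0373]
tcp_rot: [-0.0, 0.755, 0.656, -0.0]
ft_force: [-2.2, -0.1, 3.6]
gripper_width: 0.0853
grasp_force: 2.0
t 5.2 track pos [-0.0423 -0.1887  0.0373] F track [-2.18 -0.46  3.63]
tool axes in track (cols)
 [[ 0.     1.    -0.001]
 [ 1.    -0.     0.   ]
 [ 0.    -0.001 -1.   ]]
treadle plane [-0.0354  0.0495  0.0887] 726 z at mid 0.08373294176273163 tilt -0.03540137350328893
rack top y range [-0.1468 -0.0396] x [-0.0383  0.0378] 1619
gate z [0.002  0.025  0.0541]
```

```bash
python3 -m pendant '[[[0,0,0.003,0,0,0,0],[0,0,0.006,0,0,0,0],[0,0,0.006,0,0,0,0],[0,0,0.006,0,0,0,0]]]'
python3 chk.py pics/side6.png -.18
```

```text
t: 5.7
eef_pos: [0.5047, -0.1426, 0.0312]
tcp_rot: [-0.0, 0.755, 0.656, -0.0]
ft_force: [-3.9, 1.5, 4.9]
gripper_width: 0.0849
grasp_force: 2.2
t 5.7 track pos [-0.0423 -0.1887  0.0312] F track [-4.1   0.95  4.91]
tool axes in track (cols)
 [[-0.     1.    -0.001]
 [ 1.     0.     0.   ]
 [ 0.    -0.001 -1.   ]]
treadle plane [0.0334 0.0554 0.0839] 751 z at mid 0.07835222220090896 tilt 0.03338109531024667
rack top y range [-0.1468 -0.0394] x [-0.0384  0.0377] 1623
gate z [0.0027 0.0202 0.0494]
```

View pics/side6.png

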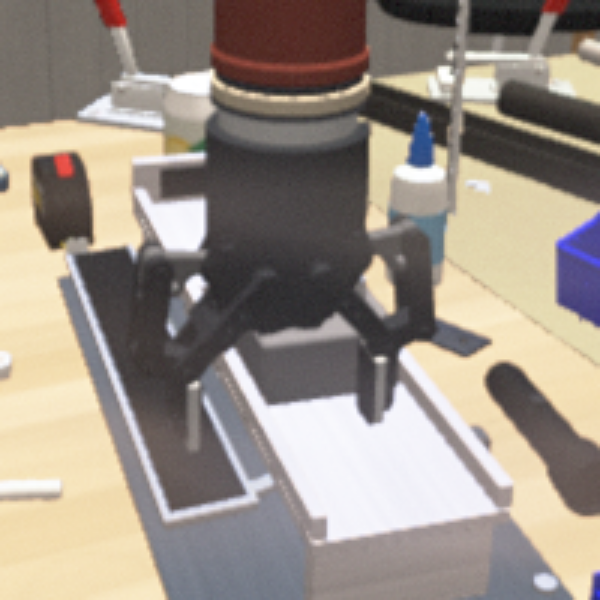

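Treadle is down: the board is nearly level to slightly over, gate ≈ 0.23 rad, and the gate plate is below the deck. The far finger is in the lane at (375,415), behind the rack's rear face at (305,370). Now I'll push.

```bash
python3 -m pendant '[[[0.01,0,0,0,0,0,0],[0.02,0,0,0,0,0,0],[0.028,0,0,0,0,0,0],[0.036,0,0,0,0,0,0],[0.044,0,0,0,0,0,0],[0.052,0,0,0,0,0,0],[0.06,0,0,0,0,0,0],[0.068,0,0,0,0,0,0]]]'
python3 chk.py pics/side7.png -.11
```

```text
t: 6.6
eef_pos: [0.5157, -0.0774, 0.0319]
tcp_rot: [0.003, 0.755, 0.655, -0.0]
ft_force: [-0.1, -7.0, 5.1]
gripper_width: 0.0855
grasp_force: 3.7
t 6.6 track pos [-0.0405 -0.1226  0.0319] F track [ 0.83 -6.95  5.06]
tool axes in track (cols)
 [[ 0.002  1.     0.004]
 [ 1.    -0.002 -0.004]
 [-0.004  0.004 -1.   ]]
treadle plane [0.0392 0.0091 0.074 ] 1542 z at mid 0.07307269121025714 tilt 0.03918890604595549
rack top y range [-0.1069 -0.0005] x [-0.0398  0.0364] 1557
gate z [0.0023 0.0721 0.0983]
```

```bash
python3 -m pendant '[[[0.01,0,0,0,0,0,0],[0.02,0,0,0,0,0,0],[0.03,0,0,0,0,0,0],[0.04,0,0,0,0,0,0],[0.05,0,0,0,0,0,0],[0.06,0,0,0,0,0,0],[0.07,0,0,0,0,0,0],[0.08,0,0,0,0,0,0]]]'
python3 chk.py pics/side8.png -.03
```

```text
t: 7.5
eef_pos: [0.5263, 0.0017, 0.0319]
tcp_rot: [0.002, 0.755, 0.655, -0.0]
ft_force: [-1.1, -7.3, 5.5]
gripper_width: 0.0855
grasp_force: 4.1
t 7.5 track pos [-0.0409 -0.0428  0.0319] F track [-0.11 -7.38  5.49]
tool axes in track (cols)
 [[ 0.003  1.     0.003]
 [ 1.    -0.003 -0.003]
 [-0.003  0.003 -1.   ]]
treadle plane [0.0384 0.0041 0.073 ] 2211 z at mid 0.07255270931665127 tilt 0.038443050394014563
rack top y range [-0.0218  0.08  ] x [-0.0401  0.0361] 1338
gate z [0.0983 0.3916 0.4284]
```

```bash
python3 -m pendant '[[[0.01,0,0,0,0,0,0],[0.02,0,0,0,0,0,0],[0.03,0,0,0,0,0,0],[0.038,0,0,0,0,0,0],[0.043,0,0,0,0,0,0],[0.047,0,0,0,0,0,0],[0.047,0,0,0,0,0,0]]]'
python3 chk.py pics/side9.png .01
```

```text
t: 8.3
eef_pos: [0.5327, 0.0492, 0.0318]
tcp_rot: [0.002, 0.755, 0.656, -0.0]
ft_force: [-0.1, -5.9, 6.3]
gripper_width: 0.0851
grasp_force: 3.5
t 8.3 track pos [-0.0412  0.0051  0.0318] F track [ 0.72 -5.83  6.25]
tool axes in track (cols)
 [[ 0.002  1.     0.002]
 [ 1.    -0.001 -0.002]
 [-0.002  0.002 -1.   ]]
treadle plane [0.0414 0.0027 0.0727] 2493 z at mid 0.07239883904302258 tilt 0.041373144776960864
rack top y range [0.0206 0.1252] x [-0.0402  0.0363] 1141
gate z [0.3909 0.3981 0.4239]
```

```bash
python3 -m pendant '[[[-0.004,0,0,0,0,0,0],[-0.008,0,0,0,0,0,0],[-0.008,0,-0.01,0,0,0,0],[-0.008,0,-0.02,0,0,0,0],[-0.008,0,-0.03,0,0,0,0],[-0.008,0,-0.04,0,0,0,0],[-0.008,0,-0.055,0,0,0,0],[-0.008,0,-0.08,0,0,0,0]]]' >/dev/null
python3 -m pendant '[[[-0.04,0,-0.04,0,0,0,0],[-0.09,0,-0.08,0,0,0,0],[-0.14,0,-0.1,0,0,0,0],[-0.19,0,-0.1,0,0,0,0],[-0.24,0,-0.1,0,0,0,0],[-0.24,0,-0.1,0,0,0,0],[-0.24,0,-0.1,0,0,0,0]]]'
python3 chk.py pics/side10.png .05
python3 -c "
from rel import *
im,d=ctrl.capture('top'); cv2.imwrite('pics/top11.png',cv2.resize(im[180:350,240:460,::-1],None,fx=3,fy=3))"
```

```text
t: 9.9
eef_pos: [0.4948, -0.2, 0.212]
tcp_rot: [0.0, 0.757, 0.653, -0.001]
ft_force: [0.4, 0.4, -1.0]
gripper_width: 0.0855
grasp_force: 0.0
t 9.9 track pos [-0.0442 -0.2469  0.212 ] F track [ 0.38  0.42 -0.97]
tool axes in track (cols)
 [[ 0.009  1.    -0.002]
 [ 1.    -0.009 -0.002]
 [-0.003 -0.001 -1.   ]]
treadle plane [-0.1807  0.0021  0.1133] 2149 z at mid 0.11308059539481612 tilt -0.18072172845040213
rack top y range [0.0174 0.1248] x [-0.0403  0.036 ] 1640
gate z [0.0014 0.0452 0.0723]
```

View pics/top11.png

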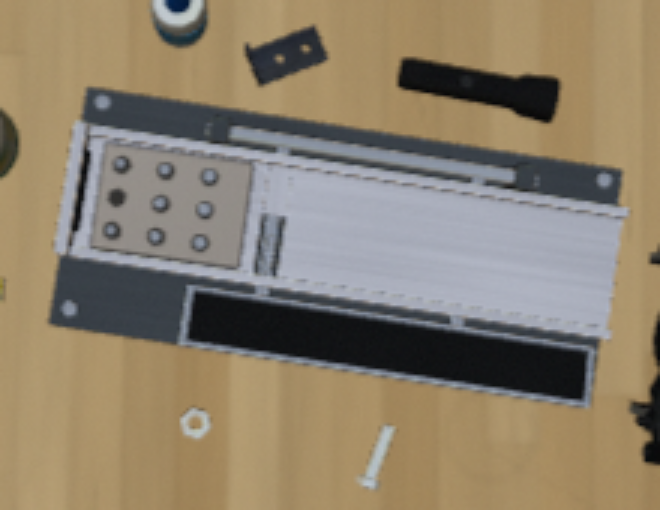

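View pics/side10.png

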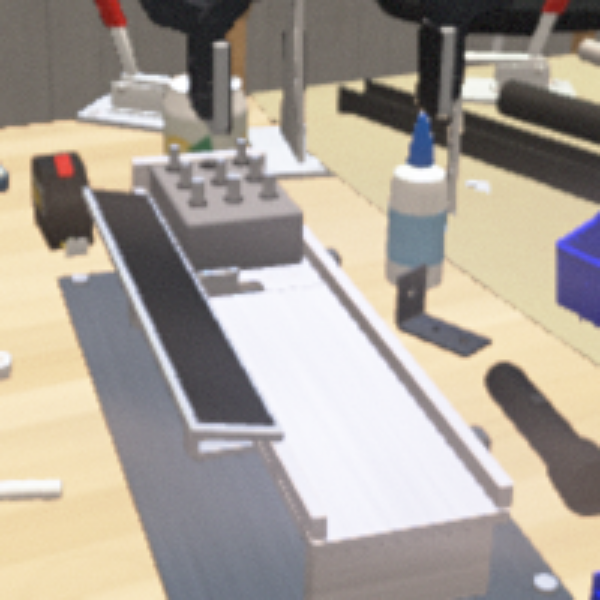

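The rack lies flat in the bay (top view 92–250, 140–268), with its centre at about +71 mm. The gate is up again behind it, at (270,245) in the top view and (222,275) in the side view. The arm is clear and the bystanders have not moved.

```bash
python3 -c "
from rig import ctrl
print(ctrl.sign_off())"
```

```text
the job is handed in; nothing more can be done
None
```

The job is handed in: the rack lies flat in the end bay with its centre about 71 mm past the gate line, the gate is up again behind it, the arm is clear and the bystanders look unmoved; sign-off gave no verdict.

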